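# Replace the sold tea cup at the back of the display

## Task

The blue cup at the back of the display is sold: first clear both tea tins in front of it onto the grey side mat, then stand the blue cup in the dark wooden customer tray, and after that put the white cup in its place, centred on the cork coaster. Only then put the tins back, each centred on the coaster of its own colour. Everything must end upright, cups must be set down gently, not dropped, and the gift boxes must stay where they are.

Things in the scene. Friction and masses are not known exactly. Their poses are not given: they have to be found in the camera images.
- tin_red: red tea tin: plain red upright cylinder with a paper band and a brass disc on its lid, 64 mm diameter, 115 mm tall, 0.13 to 0.25 kg, lid does not come off, loose. Origin: centre of its underside, z up. Starts standing centred on the red coaster.
- tin_green: green tea tin: plain green upright cylinder with a paper band and a brass disc on its lid, 64 mm diameter, 115 mm tall, 0.13 to 0.25 kg, lid does not come off, loose. Origin: centre of its underside, z up. Starts standing centred on the green coaster.
- cup_blue: dark blue ceramic handleless tea cup, straight-sided, open top, 60 mm outer diameter, 60 mm tall, 4 mm wall, 0.12 to 0.24 kg, loose. Origin: centre of its underside, z up. Starts on the cork coaster behind the two tins, only about 20 mm from each, so a gripper's body cannot come down to it between the tins.
- cup_white: white ceramic handleless tea cup, straight-sided, open top, 60 mm outer diameter, 60 mm tall, 4 mm wall, 0.12 to 0.24 kg, loose. Origin: centre of its underside, z up. Starts on the bare counter, in front of the other things (towards the robot).
- coaster_red: red round coaster, 90 mm diameter, 4 mm thick, in the front row of the display (robot's side), 116 mm from the other front coaster and 83 mm from the cork one. Origin: centre of its underside, 15 mm above the counter. Fixed on top of the low wooden display stand (a fixed slab 190 mm deep, 220 mm wide, 15 mm high, turned with the coasters), so its upper face is 19 mm above the counter.
- coaster_green: green round coaster, 90 mm diameter, 4 mm thick, in the front row of the display (robot's side), 116 mm from the other front coaster and 83 mm from the cork one. Origin: centre of its underside, 15 mm above the counter. Fixed on top of the low wooden display stand (a fixed slab 190 mm deep, 220 mm wide, 15 mm high, turned with the coasters), so its upper face is 19 mm above the counter.
- coaster_cork: cork-brown round coaster at the back of the display, 76 mm diameter, 4 mm thick. Origin: centre of its underside, 15 mm above the counter. Fixed on top of the low wooden display stand (a fixed slab 190 mm deep, 220 mm wide, 15 mm high, turned with the coasters), so its upper face is 19 mm above the counter.
- mat: grey side mat, 160 mm along its x, 200 mm along its y, 4 mm thick, fixed flat on the counter. Origin: centre of its underside, at counter height. Room for both tins side by side along its y.
- tray: dark wooden customer tray, 160 by 160 mm outside, 17 mm high, walls and floor 5 mm thick, fixed on the counter. Origin: centre of its underside, at counter height; its inner floor is 5 mm above.
- gift_boxes: bystander: two gift boxes fixed one on the other, white below and brown with a blue ribbon above, 90 by 90 mm, 70 mm tall, 0.6 kg, loose at the far side of the counter. Origin: centre of the underside. To be left alone.

How it is judged:
By the outcome, as a careful person would: the job done as asked, in the order asked, and still so for the second after the job is handed in, with the robot touching nothing.
It also fails if it takes over 141 s, if anything falls off the work surface, if the arm or the gripper's body presses on something with over 40 N, if the wrist force passes 120 N, or if a joint passes its speed limit or range.

## Robot

A 7-joint arm with a two-finger parallel gripper is mounted at the origin on the work surface. World frame = base frame: x ahead of the robot, y to its left, z up, the work surface at z = 0. Lengths are in mm, angles in rad, forces in N, time in s.
With the tool pointing down it reaches from about 425 to 825 mm from the base axis. Payload 3.6 kg.
Tool frame: the origin (TCP) lies between the finger pads; the fingertips stand manip.tcp_to_tips ahead of it and the grasp point (between the pads) lies 6 mm ahead of it (manip.tcp_to_tips is the distance from the TCP to the fingertips, in mm); z points along the fingers, y is the line along which they close (so a half turn about z gives the same grasp; the last joint's range is limited). The gripper opens to 85 mm and grips with 20 to 120 N. Pads are 22 mm wide; open, the fingers measure 114 mm over their backs; the gripper's body (76 mm by 85 mm) begins 54 mm behind the grasp point. The pads swing forward as they close: fully open they stand 13 mm farther back than shut.
Start: joints at [-1.226, 0.615, -0.013, 1.423, 0.008, 1.103, -0.04], TCP at [235.502, 605.808, 256.297] pointing down, gripper open.
Joint ranges: [-3.12, 3.12], [-0.3, 2.06], [-1.34, 1.32], [0.26, 2.42], [-1.36, 4.5], [0.01, 1.98], [-2.84, 2.84]. Speed limits (rad/s): [2.79, 2.79, 3.14, 3.14, 3.14, 3.14, 3.14].

## Interface

Orientations are given as [roll, pitch, yaw] about the fixed x, y, z axes, in that order (R = Rz(yaw) Ry(pitch) Rx(roll)).
In Python, from plant import manip gives the robot as it stands. The module is installed in compiled form; this text tells all that it offers.
- The arm moves only by the tool apply_moves, never from a script. Its argument "motion" is a list of rows, each a list of 5 numbers: the shift along the world's x, y, z in m, then the turn about the world's z in rad, then the gripper's target within -1 to 1 (shut at 1, half-way at 0, fully open at -1). In form: [[x, y, z, spin, claw], ...]. A call has exactly 10 rows; each row is the pose to reach, as a shift and turn from the pose commanded when the call began; what a row does not reach only later rows make up. A row lasts 1/12 s, in which the tool goes at most 41.7 mm and 7.16 degrees, less where a joint would pass 70% of its speed; a pose out of reach is approached as far as the arm can. A call with a gripper value outside its range is refused whole. The fingers move at their own pace and stop on an object; the grip force is fixed at half the most. Time passes only in rows, so rows that repeat a pose let the fingers close, or fill a call up. It gives the time, the measured TCP pose, the force, the opening and the grip force at its end, in the units of the state.
- manip.get_obs(): the state, without advancing time (a new reading comes with each control period).
- manip.grab_frame(name): name is "scene" or "top"; returns (picture, depth): 400x640x3 uint8, blue, green, red; 400x640 float32, mm along the optical axis (not along the pixel's ray), 0 where there is no reading.
- manip.get_calibration(name): a dict with "fx", "fy", "cx", "cy" (pixels), "dist" ([k1, k2, p1, p2, k3] as OpenCV has them; the pictures are not rectified), "rvec" (rotation vector, rad) and "tvec" (3), from world to camera coordinates, as OpenCV has them. Camera axes: x right, y down, z forward; pixel columns grow to the right and rows downward; lengths in mm; the calibration is good to about 2 mm. A picture is of the moment at which its call begins. get_calibration takes no time and is no camera call.
- manip.job_done(): hands the job in; it is judged then, once.
The state is a dict: "time": time; "q": joint angles; "joint_vel": joint speeds; "joint_torque": joint torques, N m; "ee_pos": TCP position; "orientation": TCP orientation; "wrist_force": force on the tool from outside, world axes, zero at the start; "moment": the same for the moment, N m; "opening": finger opening in mm; "gripper_force": force on a finger pad.
Only numpy, scipy, OpenCV 4.12 (cv2) and the standard library are available. Lean on these libraries where they do the work, as an engineer would, in place of code of your own. Each camera call takes 0.05 s, during which the arm holds its last target. There are 200 camera calls.

## Working session

There is one attempt and no reset: what is moved stays moved. The work goes in short steps, Python scripts to look and compute and a tool call to move; the robot and the scene stay as the last step left them, time stands still between calls to the robot, and variables do not carry over. Pictures are saved under pics/ and viewed, at most 14 in all, crops included, and the job is handed in when it is done.

Besides the shell and the picture viewer there is one more tool, called after "Request:" as name([rows], argument=value, ...), one row to a line, values as JSON. apply_moves: Moves the arm, as the interface text tells. Its arguments: {"type":"object","properties":{"motion":{"type":"array"}},"required":["motion"]}

```bash
mkdir -p pics
cat > h.py <<'E'
import numpy as np, cv2
from plant import manip
def cal(n):
    c=manip.get_calibration(n)
    K=np.array([[c['fx'],0,c['cx']],[0,c['fy'],c['cy']],[0,0,1.]])
    return K,np.array(c['dist'],float),cv2.Rodrigues(np.array(c['rvec'],float))[0],np.array(c['tvec'],float).ravel()
def ray(n,uv,z):
    K,d,R,t=cal(n)
    p=cv2.undistortPoints(np.array(uv,float).reshape(-1,1,2),K,d).reshape(-1,2)
    D=np.c_[p,np.ones(len(p))]@R; C=-R.T@t
    return C+D*((z-C[2])/D[:,2])[:,None]
def xyz(n,depth):
    K,d,R,t=cal(n); h,w=depth.shape
    g=np.stack(np.meshgrid(np.arange(w),np.arange(h)),-1).reshape(-1,1,2).astype(float)
    p=cv2.undistortPoints(g,K,d).reshape(-1,2)
    return ((np.c_[p,np.ones(len(p))]*depth.reshape(-1,1)-t)@R).reshape(h,w,3)
E
python3 - <<'E'
from h import *
for n in('top','scene'):
    b,d=manip.grab_frame(n); cv2.imwrite(f'pics/{n}0.png',b); np.save(f'{n}0.npy',d)
    K,D,R,t=cal(n); print(n,K[0,0],-R.T@t,R[2],(d==0).mean())
print(manip.get_obs(), manip.tcp_to_tips)
E
```

```text
top 384.0531024425325 [496.16166906 -26.91652086 837.24320737] [ 0.15608947 -0.00298384 -0.98773841] 0.0038828125
scene 366.4860518656799 [974.72051562 265.24522235 744.10440548] [-0.42860016 -0.35966542 -0.82882006] 0.0039453125
{'time': 0.1, 'q': array([-1.22648428,  0.61581026, -0.01259198,  1.42474991,  0.00810257,
        1.1034517 , -0.04041939]), 'joint_vel': array([ 0.00087422, -0.00342783,  0.00076264, -0.00467275,  0.00201761,
        0.000966  , -0.00030849]), 'joint_torque': array([ 1.16134510e-03, -4.70383251e+01,  2.60203918e-01, -1.71571773e+01,
        1.01220133e-02,  5.83741581e-03,  9.79862847e-06]), 'ee_pos': array([235.30929042, 605.21773023, 255.25824127]), 'orientation': array([-3.13922424e+00,  4.75188345e-05,  2.77080795e+00]), 'wrist_force': array([ 0.58880416, -0.16314543,  0.34989679]), 'moment': array([-0.03885947, -0.01493188, -0.00477738]), 'gripper_force': 0.0, 'opening': 85.47756676971174} 25.0
```

View pics/top0.png

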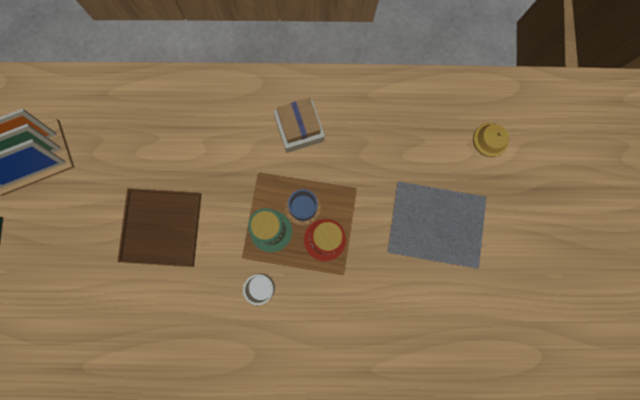

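View pics/scene0.png

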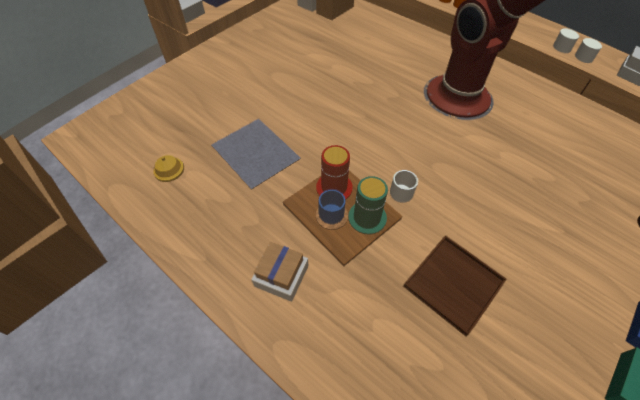

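The top view shows the tray at about (160,228), green tin lid (265,226), red lid (327,237), blue cup (303,205), white cup (259,289), mat (437,225) and boxes (299,123). The scene view agrees.

```bash
cat > m.py <<'E'
from h import *
def circ(n,P,z0,z1,c,r=60):
    m=(P[...,2]>z0)&(P[...,2]<z1)&(np.hypot(P[...,0]-c[0],P[...,1]-c[1])<r)
    q=P[m][:,:2].astype(np.float32)
    if len(q)<10: return None
    (x,y),rr=cv2.minEnclosingCircle(q); return np.round([x,y,rr,len(q),np.median(P[m][:,2])],1)
E
python3 - <<'E'
from m import *
g=dict(green=((265,226),134),red=((327,237),134),blue=((303,205),79),white=((259,289),60),tray=((160,228),5),mat=((437,225),4),box=((299,123),70))
c={k:ray('top',[u],z)[0] for k,(u,z) in g.items()}
for k in c: print(k,c[k].round(1))
for n in('top','scene'):
    P=xyz(n,np.load(n+'0.npy'))
    for k in('green','red','blue','white'):
        z=g[k][1]; print(n,k,circ(n,P,z-7,z+7,c[k],45))
    b=cv2.imread(f'pics/{n}0.png'); hsv=cv2.cvtColor(b,cv2.COLOR_BGR2HSV)
    # brass lids, mat, tray
    def blobs(m,lab,z,minA=150):
        for k in cv2.findContours(m.astype(np.uint8),0,2)[0]:
            if cv2.contourArea(k)>minA:
                q=ray(n,k.reshape(-1,2),z)[:,:2].astype(np.float32)
                if abs(q[:,1]).max()<450 and q[:,0].max()<900 and q[:,0].min()>300: print(n,lab,cv2.contourArea(k),np.round(cv2.minAreaRect(q),1) if 0 else cv2.minAreaRect(q), cv2.minEnclosingCircle(q))
    H,S,V=[hsv[...,i].astype(int) for i in range(3)]
    ok=cv2.morphologyEx
    k5=np.ones((5,5))
    blobs((H>18)&(H<32)&(S>130)&(V>110),'brass',134)
    blobs(ok(((S<70)&(V<150)).astype(np.uint8),2,k5),'mat',4,1500)
    blobs(ok(((V<85)&(H<20)).astype(np.uint8),2,k5),'tray',17 ,1500)
E
```

```text
green [557.5  51.4 134. ]
red [538.3 -62.3 134. ]
blue [604.9 -17.2  79. ]
white [439.   68.3  60. ]
tray [562.3 293.8   5. ]
mat [ 574. -309.    4.]
box [779.2  -6.9  70. ]
top green [559.8  51.4  31.8 940.  134.1]
top red [540.3 -63.7  31.8 942.  134. ]
top blue [608.3 -16.9  29.9 198.   78.4]
top white [438.5  70.6  29.9 210.   59.2]
top brass 554.5 ((540.2815551757812, -63.255958557128906), (47.40965270996094, 49.38117218017578), 0.45265477895736694) ((540.4241943359375, -63.07051467895508), 25.302886962890625)
top brass 533.0 ((559.450927734375, 51.506072998046875), (47.795841217041016, 47.880859375), 0.49975138902664185) ((559.8153076171875, 52.072513580322266), 24.72675132751465)
top brass 877.0 ((726.9743041992188, -376.56805419921875), (65.67141723632812, 66.19474792480469), 0.6562634110450745) ((726.7979125976562, -376.7137451171875), 34.71430969238281)
top mat 6489.0 ((576.43701171875, -309.58258056640625), (199.9676971435547, 160.09873962402344), 80.39210510253906) ((576.5303955078125, -308.97662353515625), 125.4950942993164)
top tray 5219.0 ((564.4223022460938, 289.78509
[... 484 characters left out ...]
 brass 563.5 ((806.483642578125, -321.6504211425781), (66.28094482421875, 72.01673126220703), 10.596778869628906) ((804.845458984375, -323.0191650390625), 38.075439453125)
scene brass 273.0 ((539.9453125, -62.88170623779297), (48.505462646484375, 47.347843170166016), 3.3678576946258545) ((540.3822021484375, -63.24253463745117), 25.002195358276367)
scene mat 3144.5 ((577.2010498046875, -309.88165283203125), (201.01953125, 160.4268341064453), 80.3330078125) ((579.2119750976562, -310.0594787597656), 122.13346862792969)
scene tray 5063.5 ((569.5211791992188, 292.8354187011719), (155.71438598632812, 163.75282287597656), 87.0072250366211) ((569.113037109375, 292.6191101074219), 108.93903350830078)
```

Request:
apply_moves([
  [0.01, -0.01, 0, -0.03, -1],
  [0.02, -0.03, 0, -0.1, -1],
  [0.04, -0.055, 0, -0.18, -1],
  [0.06, -0.085, 0, -0.26, -1],
  [0.08, -0.12, 0, -0.34, -1],
  [0.1, -0.15, 0, -0.42, -1],
  [0.12, -0.185, 0, -0.5, -1],
  [0.14, -0.22, 0, -0.58, -1],
  [0.16, -0.255, 0, -0.66, -1],
  [0.18, -0.29, 0, -0.74, -1],
])

```text
time: 0.93
ee_pos: [416.4, 312.6, 256.4]
orientation: [-3.141, 0.0, 2.025]
wrist_force: [0.1, 1.0, 0.2]
opening: 85.1
gripper_force: 0.0
```

Request:
apply_moves([
  [0.015, -0.04, 0, -0.08, -1],
  [0.03, -0.08, 0, -0.16, -1],
  [0.045, -0.12, 0, -0.24, -1],
  [0.06, -0.16, 0, -0.32, -1],
  [0.075, -0.2, 0, -0.4, -1],
  [0.09, -0.24, 0, -0.48, -1],
  [0.1, -0.28, 0, -0.55, -1],
  [0.11, -0.315, 0, -0.6, -1],
  [0.12, -0.345, 0, -0.62, -1],
  [0.125, -0.37, 0, -0.63, -1],
])

```text
time: 1.77
ee_pos: [540.5, -59.1, 256.4]
orientation: [3.141, 0.002, 1.394]
wrist_force: [-0.3, 0.5, 0.6]
opening: 85.3
gripper_force: 0.0
```

Request:
apply_moves([
  [0, -0.009, -0.01, 0, -1],
  [0, -0.009, -0.03, 0, -1],
  [0, -0.009, -0.05, 0, -1],
  [0, -0.009, -0.075, 0, -1],
  [0, -0.009, -0.1, 0, -1],
  [0, -0.009, -0.12, 0, -1],
  [0, -0.009, -0.133, 0, -1],
  [0, -0.009, -0.14, 0, -1],
  [0, -0.009, -0.141, 0, -1],
  [0, -0.009, -0.141, 0, -1],
])

```text
time: 2.6
ee_pos: [540.1, -62.9, 115.1]
orientation: [-3.141, -0.0, 1.401]
wrist_force: [-0.2, -0.3, -0.3]
opening: 85.8
gripper_force: 0.0
```

Request:
apply_moves([
  [0, 0, 0, 0, 1],
  [0, 0, 0, 0, 1],
  [0, 0, 0, 0, 1],
  [0, 0, 0, 0, 1],
  [0, 0, 0, 0, 1],
  [0, 0, 0, 0, 1],
  [0, 0, 0, 0, 1],
  [0, 0, 0, 0, 1],
  [0, 0, 0, 0, 1],
  [0, 0, 0, 0, 1],
])

```text
time: 3.43
ee_pos: [541.2, -63.3, 116.8]
orientation: [3.139, -0.001, 1.401]
wrist_force: [-2.3, 0.1, 6.4]
opening: 62.6
gripper_force: 65.8
```

Request:
apply_moves([
  [0, 0, 0.005, 0, 1],
  [0, 0, 0.015, 0, 1],
  [0, 0, 0.03, 0, 1],
  [0, 0, 0.05, 0, 1],
  [0, 0, 0.07, 0, 1],
  [0, 0, 0.09, 0, 1],
  [0, 0, 0.11, 0, 1],
  [0, 0, 0.125, 0, 1],
  [0, 0, 0.132, 0, 1],
  [0, 0, 0.135, 0, 1],
])

```text
time: 4.27
ee_pos: [540.9, -63.3, 251.9]
orientation: [3.139, -0.0, 1.401]
wrist_force: [-0.5, -0.2, -1.9]
opening: 63.0
gripper_force: 65.9
```

Request:
apply_moves([
  [0.001, -0.01, 0, 0, 1],
  [0.003, -0.03, 0, 0, 1],
  [0.006, -0.06, 0, 0, 1],
  [0.01, -0.097, 0, 0, 1],
  [0.014, -0.135, 0, 0, 1],
  [0.018, -0.172, 0, 0, 1],
  [0.022, -0.21, 0, 0, 1],
  [0.025, -0.245, 0, 0, 1],
  [0.027, -0.275, 0, 0, 1],
  [0.029, -0.291, 0, 0, 1],
])

```text
time: 5.1
ee_pos: [566.4, -360.6, 248.3]
orientation: [-3.138, 0.004, 1.394]
wrist_force: [-0.7, -0.4, -1.5]
opening: 62.7
gripper_force: 65.9
```

Request:
apply_moves([
  [0, 0, -0.005, 0, 1],
  [0, 0, -0.02, 0, 1],
  [0, 0, -0.04, 0, 1],
  [0, 0, -0.065, 0, 1],
  [0, 0, -0.09, 0, 1],
  [0, 0, -0.11, 0, 1],
  [0, 0, -0.125, 0, 1],
  [0, 0, -0.134, 0, 1],
  [0, 0, -0.138, 0, 1],
  [0, 0, -0.14, 0, 1],
])

```text
time: 5.93
ee_pos: [569.1, -353.7, 109.2]
orientation: [-3.14, -0.001, 1.401]
wrist_force: [-0.6, -0.2, -1.0]
opening: 62.9
gripper_force: 65.9
```

Request:
apply_moves([
  [0, 0, -0.002, 0, 1],
  [0, 0, -0.004, 0, 1],
  [0, 0, -0.006, 0, 1],
  [0, 0, -0.0075, 0, 1],
  [0, 0, -0.009, 0, 1],
  [0, 0, -0.01, 0, 1],
  [0, 0, -0.0105, 0, 1],
  [0, 0, -0.0105, 0, 1],
  [0, 0, -0.0105, 0, 1],
  [0, 0, -0.0105, 0, 1],
])

```text
time: 6.77
ee_pos: [569.7, -354.5, 101.9]
orientation: [3.14, 0.0, 1.401]
wrist_force: [-1.7, 1.9, 6.9]
opening: 62.8
gripper_force: 66.7
```

Request:
apply_moves([
  [0, 0, 0, 0, 0.3],
  [0, 0, 0, 0, 0.1],
  [0, 0, 0, 0, -0.2],
  [0, 0, 0, 0, -0.5],
  [0, 0, 0, 0, -0.8],
  [0, 0, 0, 0, -1],
  [0, 0, 0, 0, -1],
  [0, 0, 0.005, 0, -1],
  [0, 0, 0.015, 0, -1],
  [0, 0, 0.035, 0, -1],
])

```text
time: 7.6
ee_pos: [568.4, -353.2, 133.3]
orientation: [-3.137, -0.002, 1.401]
wrist_force: [0.4, -0.4, -0.5]
opening: 85.4
gripper_force: 0.0
```

Request:
apply_moves([
  [0, 0, 0.025, 0, -1],
  [0, 0, 0.05, 0, -1],
  [0, 0.01, 0.07, 0, -1],
  [0, 0.03, 0.08, 0, -1],
  [0, 0.065, 0.085, 0, -1],
  [0, 0.1, 0.085, 0, -1],
  [0, 0.14, 0.085, 0, -1],
  [0, 0.18, 0.085, 0, -1],
  [0, 0.22, 0.085, 0, -1],
  [-0.01, 0.26, 0.085, 0, -1],
])

```text
time: 8.43
ee_pos: [561.1, -92.0, 220.9]
orientation: [3.138, -0.0, 1.402]
wrist_force: [0.8, 0.2, 0.2]
opening: 85.2
gripper_force: 0.0
```

Request:
apply_moves([
  [0, 0.04, 0, 0, -1],
  [0, 0.08, 0, 0, -1],
  [0, 0.115, 0, 0, -1],
  [0, 0.138, 0, 0, -1],
  [0, 0.146, -0.01, 0, -1],
  [0, 0.146, -0.03, 0, -1],
  [0, 0.146, -0.055, 0, -1],
  [0, 0.146, -0.08, 0, -1],
  [0, 0.146, -0.098, 0, -1],
  [0, 0.146, -0.1045, 0, -1],
])

```text
time: 9.27
ee_pos: [557.9, 50.3, 112.8]
orientation: [-3.137, 0.002, 1.399]
wrist_force: [0.3, -0.3, -0.6]
opening: 85.5
gripper_force: 0.0
```

Request:
apply_moves([
  [0, 0, 0, 0, -1],
  [0, 0, 0, 0, 1],
  [0, 0, 0, 0, 1],
  [0, 0, 0, 0, 1],
  [0, 0, 0, 0, 1],
  [0, 0, 0, 0, 1],
  [0, 0, 0, 0, 1],
  [0, 0, 0, 0, 1],
  [0, 0, 0, 0, 1],
  [0, 0, 0, 0, 1],
])

```text
time: 10.1
ee_pos: [560.6, 51.4, 117.0]
orientation: [3.138, -0.001, 1.401]
wrist_force: [-0.9, -1.6, 7.2]
opening: 62.2
gripper_force: 66.3
```

Request:
apply_moves([
  [0, 0, 0.005, 0, 1],
  [0, 0, 0.015, 0, 1],
  [0, 0, 0.03, 0, 1],
  [0, 0, 0.05, 0, 1],
  [0, 0, 0.07, 0, 1],
  [0, 0, 0.09, 0, 1],
  [0, 0, 0.11, 0, 1],
  [0, 0, 0.125, 0, 1],
  [0, 0, 0.132, 0, 1],
  [0, 0, 0.135, 0, 1],
])

```text
time: 10.93
ee_pos: [559.8, 51.9, 251.8]
orientation: [3.14, -0.001, 1.401]
wrist_force: [-0.3, -0.3, -3.1]
opening: 62.5
gripper_force: 66.0
```

Request:
apply_moves([
  [0.001, -0.015, 0, 0, 1],
  [0.003, -0.04, 0, 0, 1],
  [0.006, -0.075, 0, 0, 1],
  [0.01, -0.113, 0, 0, 1],
  [0.014, -0.151, 0, 0, 1],
  [0.018, -0.19, 0, 0, 1],
  [0.021, -0.228, 0, 0, 1],
  [0.023, -0.265, 0, 0, 1],
  [0.024, -0.295, 0, 0, 1],
  [0.025, -0.312, 0, 0, 1],
])

```text
time: 11.77
ee_pos: [582.2, -265.7, 249.0]
orientation: [-3.139, 0.003, 1.395]
wrist_force: [-0.5, -0.3, -2.6]
opening: 62.3
gripper_force: 66.0
```

Request:
apply_moves([
  [0, -0.005, 0, 0, 1],
  [0, -0.005, -0.015, 0, 1],
  [0, -0.005, -0.04, 0, 1],
  [0, -0.005, -0.065, 0, 1],
  [0, -0.005, -0.09, 0, 1],
  [0, -0.005, -0.11, 0, 1],
  [0, -0.005, -0.125, 0, 1],
  [0, -0.005, -0.134, 0, 1],
  [0, -0.005, -0.138, 0, 1],
  [0, -0.005, -0.14, 0, 1],
])

```text
time: 12.6
ee_pos: [584.5, -264.1, 109.6]
orientation: [-3.14, -0.001, 1.402]
wrist_force: [-0.0, 0.7, -2.2]
opening: 62.3
gripper_force: 66.1
```

Request:
apply_moves([
  [0, 0, -0.002, 0, 1],
  [0, 0, -0.004, 0, 1],
  [0, 0, -0.006, 0, 1],
  [0, 0, -0.0075, 0, 1],
  [0, 0, -0.009, 0, 1],
  [0, 0, -0.01, 0, 1],
  [0, 0, -0.0105, 0, 1],
  [0, 0, -0.0105, 0, 1],
  [0, 0, -0.0105, 0, 1],
  [0, 0, -0.0105, 0, 1],
])

```text
time: 13.43
ee_pos: [584.7, -265.4, 102.1]
orientation: [3.14, -0.0, 1.401]
wrist_force: [-2.5, 0.9, 7.6]
opening: 62.7
gripper_force: 67.0
```

Request:
apply_moves([
  [0, 0, 0, 0, 0.3],
  [0, 0, 0, 0, 0.1],
  [0, 0, 0, 0, -0.2],
  [0, 0, 0, 0, -0.5],
  [0, 0, 0, 0, -0.8],
  [0, 0, 0, 0, -1],
  [0, 0, 0, 0, -1],
  [0, 0, 0.005, 0, -1],
  [0, 0, 0.015, 0, -1],
  [0, 0, 0.035, 0, -1],
])

```text
time: 14.27
ee_pos: [583.3, -264.4, 133.5]
orientation: [-3.137, -0.001, 1.401]
wrist_force: [-0.4, 0.7, -0.5]
opening: 85.6
gripper_force: 0.0
```

Request:
apply_moves([
  [0, 0, 0.025, 0, -1],
  [0, 0, 0.05, 0, -1],
  [0, 0.01, 0.07, 0, -1],
  [0, 0.03, 0.07, 0, -1],
  [0, 0.065, 0.07, 0, -1],
  [0, 0.1, 0.07, 0, -1],
  [0, 0.12, 0.07, 0, -1],
  [0, 0.135, 0.07, 0, -1],
  [0, 0.14, 0.07, 0, -1],
  [0, 0.14, 0.07, 0, -1],
])

```text
time: 15.1
ee_pos: [585.0, -123.5, 205.5]
orientation: [3.141, -0.001, 1.404]
wrist_force: [-0.3, -1.8, 0.1]
opening: 85.5
gripper_force: 0.0
```

```bash
cat > look.py <<'E'
import sys; from m import *
g=eval(sys.argv[2])
for n in('top','scene'):
    b,d=manip.grab_frame(n); cv2.imwrite(f'pics/{n}{sys.argv[1]}.png',b); P=xyz(n,d)
    for k,(x,y,z) in g.items(): print(n,k,circ(n,P,z-8,z+6,(x,y),45))
E
python3 look.py 1 "dict(blue=(609,-16,79),white=(438.5,70,60),red=(569,-354,119),green=(584,-265,119))"
```

```text
top blue [608.3 -16.9  29.9 198.   78.2]
top white [438.7  70.7  30.1 210.   59.2]
top red [ 568.9 -354.    32.6  919.   118.6]
top green None
scene blue [609.5 -15.7  30.4 208.   77.8]
scene white [438.8  73.3  31.9 198.   58.8]
scene red [ 570.2 -352.7   33.2  399.   119. ]
scene green [ 584.5 -264.    32.3  352.   119.6]
```

View pics/scene1.png

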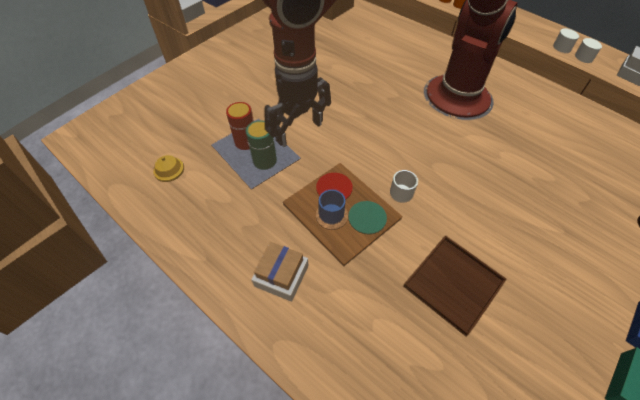

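Tins are standing on the mat at (240,125) and (262,145); blue cup (332,207) undisturbed. Now blue cup.

Request:
apply_moves([
  [0.004, 0.015, 0, 0, -1],
  [0.01, 0.045, 0, 0, -1],
  [0.017, 0.08, 0, 0, -1],
  [0.022, 0.102, 0, 0, -1],
  [0.0243, 0.1088, -0.005, 0, -1],
  [0.0243, 0.1088, -0.02, 0, -1],
  [0.0243, 0.1088, -0.045, 0, -1],
  [0.0243, 0.1088, -0.07, 0, -1],
  [0.0243, 0.1088, -0.085, 0, -1],
  [0.0243, 0.1088, -0.09, 0, -1],
])

```text
time: 16.03
ee_pos: [606.9, -19.4, 111.9]
orientation: [-3.136, 0.003, 1.397]
wrist_force: [-0.7, 0.4, 0.4]
opening: 85.5
gripper_force: 0.0
```

Request:
apply_moves([
  [0, 0, -0.01, 0, -1],
  [0, 0, -0.025, 0, -1],
  [0, 0, -0.04, 0, -1],
  [0, 0, -0.05, 0, -1],
  [0, 0, -0.0538, 0, -1],
  [0, 0, -0.0538, 0, -0.5],
  [0, 0, -0.0538, 0, 0],
  [0, 0, -0.0538, 0, 1],
  [0, 0, -0.0538, 0, 1],
  [0, 0, -0.0538, 0, 1],
])

```text
time: 16.87
ee_pos: [609.8, -16.8, 62.3]
orientation: [3.139, -0.0, 1.401]
wrist_force: [-0.3, -1.4, 4.5]
opening: 59.6
gripper_force: 64.9
```

Request:
apply_moves([
  [0, 0, 0, 0, 1],
  [0, 0, 0, 0, 1],
  [0, 0, 0, 0, 1],
  [0, 0, 0.003, 0, 1],
  [0, 0, 0.01, 0, 1],
  [0, 0, 0.025, 0, 1],
  [0, 0, 0.045, 0, 1],
  [0, 0, 0.07, 0, 1],
  [0, 0, 0.085, 0, 1],
  [0, 0, 0.09, 0, 1],
])

```text
time: 17.7
ee_pos: [609.9, -16.5, 153.7]
orientation: [3.137, -0.001, 1.401]
wrist_force: [1.0, 0.5, -1.8]
opening: 59.9
gripper_force: 64.9
```

Request:
apply_moves([
  [-0.002, 0.012, 0, 0, 1],
  [-0.005, 0.035, 0, 0, 1],
  [-0.01, 0.07, 0, 0, 1],
  [-0.015, 0.108, 0, 0, 1],
  [-0.02, 0.146, 0, 0, 1],
  [-0.025, 0.184, 0, 0, 1],
  [-0.03, 0.222, 0, 0, 1],
  [-0.035, 0.26, 0, 0, 1],
  [-0.04, 0.29, 0, 0, 1],
  [-0.042, 0.305, 0, 0, 1],
])

```text
time: 18.53
ee_pos: [562.4, 296.6, 148.4]
orientation: [-3.135, -0.002, 1.41]
wrist_force: [-1.1, 0.9, -2.1]
opening: 59.6
gripper_force: 64.9
```

Request:
apply_moves([
  [0, 0.003, 0, 0, 1],
  [0, 0.003, -0.01, 0, 1],
  [0, 0.003, -0.025, 0, 1],
  [0, 0.003, -0.04, 0, 1],
  [0, 0.003, -0.055, 0, 1],
  [0, 0.003, -0.07, 0, 1],
  [0, 0.003, -0.082, 0, 1],
  [0, 0.003, -0.09, 0, 1],
  [0, 0.003, -0.094, 0, 1],
  [0, 0.003, -0.095, 0, 1],
])

```text
time: 19.37
ee_pos: [566.7, 290.4, 55.1]
orientation: [-3.141, 0.001, 1.399]
wrist_force: [-0.2, 0.1, -1.3]
opening: 59.5
gripper_force: 64.9
```

Request:
apply_moves([
  [0, 0, -0.002, 0, 1],
  [0, 0, -0.0035, 0, 1],
  [0, 0, -0.005, 0, 1],
  [0, 0, -0.0065, 0, 1],
  [0, 0, -0.0075, 0, 1],
  [0, 0, -0.0085, 0, 1],
  [0, 0, -0.009, 0, 1],
  [0, 0, -0.0095, 0, 1],
  [0, 0, -0.0095, 0, 1],
  [0, 0, -0.0095, 0, 1],
])

```text
time: 20.2
ee_pos: [566.9, 291.8, 48.2]
orientation: [3.142, -0.001, 1.401]
wrist_force: [-2.9, -0.6, 6.5]
opening: 59.7
gripper_force: 65.7
```

Request:
apply_moves([
  [0, 0, 0, 0, 0.3],
  [0, 0, 0, 0, 0.1],
  [0, 0, 0, 0, -0.2],
  [0, 0, 0, 0, -0.5],
  [0, 0, 0, 0, -0.8],
  [0, 0, 0, 0, -1],
  [0, 0, 0, 0, -1],
  [0, 0, 0.005, 0, -1],
  [0, 0, 0.015, 0, -1],
  [0, 0, 0.035, 0, -1],
])

```text
time: 21.03
ee_pos: [565.4, 291.1, 80.3]
orientation: [-3.138, 0.003, 1.401]
wrist_force: [-0.3, 0.4, 0.3]
opening: 85.7
gripper_force: 0.0
```

Request:
apply_moves([
  [0, 0, 0.025, 0, -1],
  [0, 0, 0.05, 0, -1],
  [-0.01, -0.01, 0.06, 0, -1],
  [-0.03, -0.035, 0.06, 0, -1],
  [-0.05, -0.065, 0.06, 0, -1],
  [-0.07, -0.1, 0.06, 0, -1],
  [-0.09, -0.13, 0.06, 0, -1],
  [-0.105, -0.15, 0.06, 0, -1],
  [-0.11, -0.155, 0.06, 0, -1],
  [-0.11, -0.155, 0.06, 0, -1],
])

```text
time: 21.87
ee_pos: [456.0, 134.8, 142.5]
orientation: [-3.141, -0.0, 1.397]
wrist_force: [0.1, -0.7, 0.1]
opening: 85.4
gripper_force: 0.0
```

```bash
python3 look.py 2 "dict(blue=(567,291,65),white=(438.5,70,60),red=(569,-354,119),green=(584,-265,119))"
python3 - <<'E'
from h import *
for n in('top','scene'):
    b=cv2.imread(f'pics/{n}2.png'); h=cv2.cvtColor(b,cv2.COLOR_BGR2HSV); H,S,V=[h[...,i].astype(int) for i in range(3)]
    K,d,R,t=cal(n)
    P=np.array(ray(n,np.stack(np.meshgrid(np.arange(640),np.arange(400)),-1).reshape(-1,2),19)).reshape(400,640,3)
    for k,c,m in(('red',(540,-63),((H<6)|(H>174))&(S>150)),('green',(560,51.5),(H>60)&(H<95)&(S>80))):
        m=(m&(np.hypot(P[...,0]-c[0],P[...,1]-c[1])<60)).astype(np.uint8)
        print(n,k,m.sum(),cv2.minEnclosingCircle(P[m>0][:,:2].astype(np.float32)),P[m>0].mean(0))
    u=cv2.projectPoints(np.array([[608.6,-16.2,19.]]),cv2.Rodrigues(R)[0],t,K,d)[0].ravel().astype(int); print(u)
    cv2.imwrite(f'pics/cork_{n}.png',cv2.resize(b[u[1]-70:u[1]+70,u[0]-90:u[0]+90],None,fx=4,fy=4))
E
```

```text
top blue [567.1 292.3  30.7 249.   64.1]
top white [438.7  70.7  30.  218.   59.3]
top red [ 568.9 -353.7   32.6  921.   118.6]
top green [ 583.4 -263.6   32.4  905.   118.7]
scene blue [567.8 292.   31.  251.   63.6]
scene white [439.9  71.5  30.5 152.   58.5]
scene red [ 569.6 -353.4   33.7  403.   118.9]
scene green [ 584.4 -264.8   33.1  429.   119.8]
top red 1311 ((540.1604614257812, -62.543357849121094), 43.44688034057617) [539.76543674 -62.38012816  19.        ]
top green 283 ((557.9059448242188, 51.98588943481445), 42.01415252685547) [552.04682963  49.64902     19.        ]
[302 207]
scene red 799 ((541.3297729492188, -62.38656234741211), 44.31987380981445) [541.38797591 -61.85096944  19.        ]
scene green 904 ((558.7919311523438, 52.573177337646484), 43.14675521850586) [559.27143081  53.05623781  19.        ]
[330 214]
```

View pics/cork_top.png

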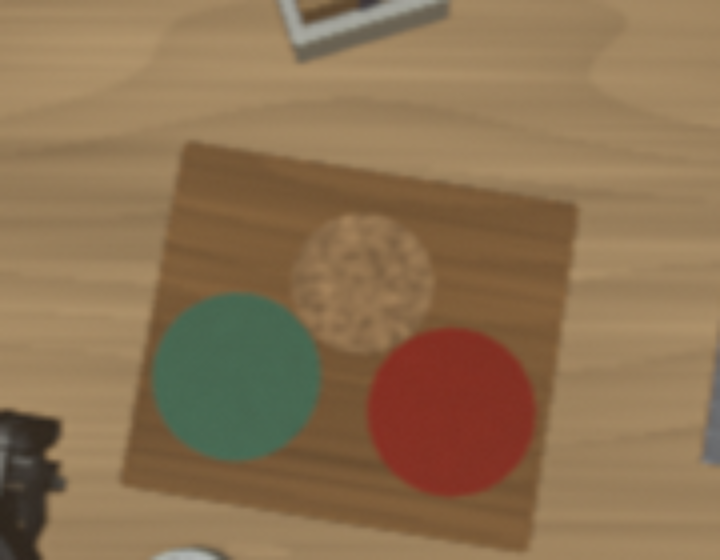

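The cork coaster, at crop (363,283), matches the predicted (608.5,-16). The blue cup stands in the tray. Next is the white cup.

Request:
apply_moves([
  [-0.005, -0.015, 0, 0, -1],
  [-0.01, -0.04, 0, 0, -1],
  [-0.017, -0.06, 0, 0, -1],
  [-0.0178, -0.0658, 0, 0, -1],
  [-0.0178, -0.0658, -0.01, 0, -1],
  [-0.0178, -0.0658, -0.025, 0, -1],
  [-0.0178, -0.0658, -0.04, 0, -1],
  [-0.0178, -0.0658, -0.05, 0, -1],
  [-0.0178, -0.0658, -0.055, 0, -1],
  [-0.0178, -0.0658, -0.055, 0, -1],
])

```text
time: 22.8
ee_pos: [439.7, 72.2, 85.5]
orientation: [-3.141, -0.0, 1.403]
wrist_force: [-0.6, -0.2, -0.1]
opening: 85.1
gripper_force: 0.0
```

Request:
apply_moves([
  [0, 0, -0.01, 0, -1],
  [0, 0, -0.02, 0, -1],
  [0, 0, -0.033, 0, -1],
  [0, 0, -0.041, 0, -1],
  [0, 0, -0.0445, 0, -1],
  [0, 0, -0.0445, 0, -0.5],
  [0, 0, -0.0445, 0, 0],
  [0, 0, -0.0445, 0, 1],
  [0, 0, -0.0445, 0, 1],
  [0, 0, -0.0445, 0, 1],
])

```text
time: 23.63
ee_pos: [439.5, 71.0, 42.7]
orientation: [3.14, -0.001, 1.401]
wrist_force: [-0.9, 0.7, 5.8]
opening: 58.3
gripper_force: 64.8
```

Request:
apply_moves([
  [0, 0, 0, 0, 1],
  [0, 0, 0, 0, 1],
  [0, 0, 0, 0, 1],
  [0, 0, 0.003, 0, 1],
  [0, 0, 0.01, 0, 1],
  [0, 0, 0.025, 0, 1],
  [0, 0, 0.045, 0, 1],
  [0, 0, 0.07, 0, 1],
  [0, 0, 0.085, 0, 1],
  [0, 0, 0.09, 0, 1],
])

```text
time: 24.47
ee_pos: [439.8, 70.9, 134.2]
orientation: [3.138, -0.001, 1.401]
wrist_force: [0.1, 0.5, -2.5]
opening: 58.0
gripper_force: 64.7
```

Request:
apply_moves([
  [0.01, -0.005, 0, 0, 1],
  [0.025, -0.013, 0, 0, 1],
  [0.045, -0.023, 0, 0, 1],
  [0.068, -0.035, 0, 0, 1],
  [0.092, -0.047, 0, 0, 1],
  [0.115, -0.059, 0, 0, 1],
  [0.136, -0.07, 0, 0, 1],
  [0.154, -0.079, 0, 0, 1],
  [0.165, -0.085, 0, 0, 1],
  [0.1695, -0.0869, 0, 0, 1],
])

```text
time: 25.3
ee_pos: [609.9, -18.7, 130.2]
orientation: [-3.141, 0.002, 1.398]
wrist_force: [0.2, 0.0, -2.5]
opening: 58.2
gripper_force: 64.7
```

Request:
apply_moves([
  [0, 0, 0, 0, 1],
  [0, 0, 0, 0, 1],
  [0, 0, -0.008, 0, 1],
  [0, 0, -0.02, 0, 1],
  [0, 0, -0.033, 0, 1],
  [0, 0, -0.045, 0, 1],
  [0, 0, -0.053, 0, 1],
  [0, 0, -0.058, 0, 1],
  [0, 0, -0.061, 0, 1],
  [0, 0, -0.062, 0, 1],
])

```text
time: 26.13
ee_pos: [608.3, -16.1, 69.4]
orientation: [-3.141, 0.0, 1.401]
wrist_force: [0.2, 0.2, -3.1]
opening: 58.0
gripper_force: 64.8
```

Request:
apply_moves([
  [0, 0, -0.002, 0, 1],
  [0, 0, -0.0035, 0, 1],
  [0, 0, -0.005, 0, 1],
  [0, 0, -0.0065, 0, 1],
  [0, 0, -0.0075, 0, 1],
  [0, 0, -0.0085, 0, 1],
  [0, 0, -0.009, 0, 1],
  [0, 0, -0.0095, 0, 1],
  [0, 0, -0.0095, 0, 1],
  [0, 0, -0.0095, 0, 1],
])

```text
time: 26.97
ee_pos: [608.6, -16.1, 61.9]
orientation: [3.141, -0.001, 1.401]
wrist_force: [-2.8, 1.4, 5.7]
opening: 57.8
gripper_force: 65.6
```

Contact; release, rise, move aside towards the mat, and check.

Request:
apply_moves([
  [0, 0, 0, 0, 0.3],
  [0, 0, 0, 0, 0.1],
  [0, 0, 0, 0, -0.2],
  [0, 0, 0, 0, -0.5],
  [0, 0, 0, 0, -0.8],
  [0, 0, 0, 0, -1],
  [0, 0, 0, 0, -1],
  [0, 0, 0.005, 0, -1],
  [0, 0, 0.015, 0, -1],
  [0, 0, 0.035, 0, -1],
])

```text
time: 27.8
ee_pos: [607.1, -15.9, 94.5]
orientation: [-3.137, 0.001, 1.401]
wrist_force: [0.4, -0.2, -0.6]
opening: 85.4
gripper_force: 0.0
```

Request:
apply_moves([
  [0, 0, 0.03, 0, -1],
  [0, 0, 0.06, 0, -1],
  [0, -0.01, 0.09, 0, -1],
  [0, -0.03, 0.11, 0, -1],
  [0, -0.06, 0.115, 0, -1],
  [0, -0.09, 0.115, 0, -1],
  [0, -0.12, 0.115, 0, -1],
  [0, -0.14, 0.115, 0, -1],
  [0, -0.15, 0.115, 0, -1],
  [0, -0.15, 0.115, 0, -1],
])

```text
time: 28.63
ee_pos: [607.8, -169.8, 211.4]
orientation: [3.14, 0.002, 1.396]
wrist_force: [-0.9, -0.7, -0.0]
opening: 85.6
gripper_force: 0.0
```

```bash
python3 look.py 3 "dict(blue=(567,291,65),white=(608.5,-16,79),red=(569,-354,119),green=(584,-265,119))"
```

```text
top blue [566.3 292.6  30.6 251.   64.2]
top white [608.3 -16.6  29.9 204.   78.5]
top red [ 563.3 -379.6   16.8   54.   118.8]
top green None
scene blue [567.7 291.7  30.8 252.   63.7]
scene white [609.8 -15.1  30.5 201.   77.8]
scene red [ 573.  -354.8   32.7  210.   119.3]
scene green [ 585.4 -263.3   31.6  204.   119.2]
```

Request:
apply_moves([
  [-0.004, -0.02, 0, 0, -1],
  [-0.01, -0.05, 0, 0, -1],
  [-0.018, -0.08, 0, 0, -1],
  [-0.0243, -0.0985, 0, 0, -1],
  [-0.0243, -0.0985, -0.01, 0, -1],
  [-0.0243, -0.0985, -0.035, 0, -1],
  [-0.0243, -0.0985, -0.065, 0, -1],
  [-0.0243, -0.0985, -0.09, 0, -1],
  [-0.0243, -0.0985, -0.106, 0, -1],
  [-0.0243, -0.0985, -0.11, 0, -1],
])

```text
time: 29.57
ee_pos: [583.6, -259.4, 96.5]
orientation: [-3.135, -0.005, 1.405]
wrist_force: [-0.2, -0.7, -0.7]
opening: 85.2
gripper_force: 0.0
```

Request:
apply_moves([
  [0, 0, 0, 0, -1],
  [0, 0, 0, 0, 1],
  [0, 0, 0, 0, 1],
  [0, 0, 0, 0, 1],
  [0, 0, 0, 0, 1],
  [0, 0, 0, 0, 1],
  [0, 0, 0, 0, 1],
  [0, 0, 0, 0, 1],
  [0, 0, 0, 0, 1],
  [0, 0, 0, 0, 1],
])

```text
time: 30.4
ee_pos: [585.3, -264.8, 102.4]
orientation: [3.138, 0.0, 1.401]
wrist_force: [-0.8, 1.1, 7.1]
opening: 62.7
gripper_force: 66.3
```

Request:
apply_moves([
  [0, 0, 0.005, 0, 1],
  [0, 0, 0.015, 0, 1],
  [0, 0, 0.03, 0, 1],
  [0, 0, 0.055, 0, 1],
  [0, 0, 0.08, 0, 1],
  [0, 0, 0.105, 0, 1],
  [0, 0, 0.125, 0, 1],
  [0, 0, 0.14, 0, 1],
  [0, 0, 0.147, 0, 1],
  [0, 0, 0.15, 0, 1],
])

```text
time: 31.23
ee_pos: [584.3, -264.9, 252.0]
orientation: [3.14, 0.001, 1.401]
wrist_force: [-0.0, -0.1, -2.2]
opening: 63.0
gripper_force: 66.0
```

Request:
apply_moves([
  [-0.001, 0.015, 0, 0, 1],
  [-0.003, 0.04, 0, 0, 1],
  [-0.006, 0.075, 0, 0, 1],
  [-0.01, 0.113, 0, 0, 1],
  [-0.014, 0.151, 0, 0, 1],
  [-0.018, 0.19, 0, 0, 1],
  [-0.021, 0.228, 0, 0, 1],
  [-0.023, 0.265, 0, 0, 1],
  [-0.024, 0.295, 0, 0, 1],
  [-0.0248, 0.312, 0, 0, 1],
])

```text
time: 32.07
ee_pos: [558.0, 53.4, 248.9]
orientation: [-3.137, -0.003, 1.407]
wrist_force: [0.4, 0.8, -2.2]
opening: 62.2
gripper_force: 66.1
```

Request:
apply_moves([
  [0, 0.0044, 0, 0, 1],
  [0, 0.0044, 0, 0, 1],
  [0, 0.0044, -0.015, 0, 1],
  [0, 0.0044, -0.04, 0, 1],
  [0, 0.0044, -0.065, 0, 1],
  [0, 0.0044, -0.09, 0, 1],
  [0, 0.0044, -0.107, 0, 1],
  [0, 0.0044, -0.117, 0, 1],
  [0, 0.0044, -0.123, 0, 1],
  [0, 0.0044, -0.125, 0, 1],
])

```text
time: 32.9
ee_pos: [559.3, 50.1, 124.9]
orientation: [-3.141, 0.001, 1.399]
wrist_force: [-0.2, -0.3, -1.3]
opening: 62.5
gripper_force: 66.1
```

Request:
apply_moves([
  [0, 0, -0.002, 0, 1],
  [0, 0, -0.004, 0, 1],
  [0, 0, -0.006, 0, 1],
  [0, 0, -0.0075, 0, 1],
  [0, 0, -0.009, 0, 1],
  [0, 0, -0.01, 0, 1],
  [0, 0, -0.0105, 0, 1],
  [0, 0, -0.0105, 0, 1],
  [0, 0, -0.0105, 0, 1],
  [0, 0, -0.0105, 0, 1],
])

```text
time: 33.73
ee_pos: [559.7, 51.9, 117.4]
orientation: [3.14, -0.002, 1.401]
wrist_force: [-3.6, 1.0, 10.8]
opening: 62.7
gripper_force: 67.4
```

Request:
apply_moves([
  [0, 0, 0, 0, 0.3],
  [0, 0, 0, 0, 0.1],
  [0, 0, 0, 0, -0.2],
  [0, 0, 0, 0, -0.5],
  [0, 0, 0, 0, -0.8],
  [0, 0, 0, 0, -1],
  [0, 0, 0, 0, -1],
  [0, 0, 0.005, 0, -1],
  [0, 0, 0.015, 0, -1],
  [0, 0, 0.035, 0, -1],
])

```text
time: 34.57
ee_pos: [558.1, 51.8, 149.1]
orientation: [-3.137, 0.001, 1.401]
wrist_force: [-0.7, -0.4, 0.8]
opening: 85.3
gripper_force: 0.0
```

Request:
apply_moves([
  [0, 0, 0.03, 0, -1],
  [0, 0, 0.055, 0, -1],
  [0, -0.01, 0.07, 0, -1],
  [0, -0.04, 0.07, 0, -1],
  [0, -0.075, 0.07, 0, -1],
  [0, -0.115, 0.07, 0, -1],
  [0, -0.155, 0.07, 0, -1],
  [0, -0.195, 0.07, 0, -1],
  [0.005, -0.235, 0.07, 0, -1],
  [0.01, -0.275, 0.07, 0, -1],
])

```text
time: 35.4
ee_pos: [569.2, -225.3, 221.2]
orientation: [3.141, 0.0, 1.401]
wrist_force: [0.5, 1.2, 1.0]
opening: 85.4
gripper_force: 0.0
```

Request:
apply_moves([
  [0, -0.035, 0, 0, -1],
  [0, -0.07, 0, 0, -1],
  [0, -0.1, 0, 0, -1],
  [0, -0.12, 0, 0, -1],
  [0, -0.1305, 0, 0, -1],
  [0, -0.1305, -0.02, 0, -1],
  [0, -0.1305, -0.05, 0, -1],
  [0, -0.1305, -0.08, 0, -1],
  [0, -0.1305, -0.105, 0, -1],
  [0, -0.1305, -0.1195, 0, -1],
])

```text
time: 36.23
ee_pos: [568.7, -350.9, 97.6]
orientation: [-3.137, -0.003, 1.402]
wrist_force: [1.0, 0.1, -0.2]
opening: 85.3
gripper_force: 0.0
```

Request:
apply_moves([
  [0, 0, 0, 0, -1],
  [0, 0, 0, 0, -1],
  [0, 0, 0, 0, 1],
  [0, 0, 0, 0, 1],
  [0, 0, 0, 0, 1],
  [0, 0, 0, 0, 1],
  [0, 0, 0, 0, 1],
  [0, 0, 0, 0, 1],
  [0, 0, 0, 0, 1],
  [0, 0, 0, 0, 1],
])

```text
time: 37.07
ee_pos: [570.4, -354.6, 103.1]
orientation: [3.138, 0.002, 1.401]
wrist_force: [-0.7, 1.2, 6.4]
opening: 62.9
gripper_force: 66.2
```

Request:
apply_moves([
  [0, 0, 0.005, 0, 1],
  [0, 0, 0.015, 0, 1],
  [0, 0, 0.03, 0, 1],
  [0, 0, 0.055, 0, 1],
  [0, 0, 0.08, 0, 1],
  [0, 0, 0.105, 0, 1],
  [0, 0, 0.125, 0, 1],
  [0, 0, 0.14, 0, 1],
  [0, 0, 0.147, 0, 1],
  [0, 0, 0.15, 0, 1],
])

```text
time: 37.9
ee_pos: [569.6, -353.9, 252.3]
orientation: [3.139, 0.001, 1.401]
wrist_force: [-0.1, 0.1, -2.5]
opening: 62.6
gripper_force: 65.9
```

Request:
apply_moves([
  [-0.001, 0.01, 0, 0, 1],
  [-0.003, 0.03, 0, 0, 1],
  [-0.006, 0.06, 0, 0, 1],
  [-0.01, 0.097, 0, 0, 1],
  [-0.014, 0.135, 0, 0, 1],
  [-0.018, 0.172, 0, 0, 1],
  [-0.022, 0.21, 0, 0, 1],
  [-0.025, 0.245, 0, 0, 1],
  [-0.027, 0.275, 0, 0, 1],
  [-0.029, 0.2905, 0, 0, 1],
])

```text
time: 38.73
ee_pos: [538.9, -56.2, 248.7]
orientation: [-3.136, -0.004, 1.408]
wrist_force: [-0.8, 0.2, -2.0]
opening: 62.6
gripper_force: 65.9
```

Request:
apply_moves([
  [0, 0, 0, 0, 1],
  [0, 0, 0, 0, 1],
  [0, 0, -0.015, 0, 1],
  [0, 0, -0.04, 0, 1],
  [0, 0, -0.065, 0, 1],
  [0, 0, -0.09, 0, 1],
  [0, 0, -0.107, 0, 1],
  [0, 0, -0.117, 0, 1],
  [0, 0, -0.123, 0, 1],
  [0, 0, -0.125, 0, 1],
])

```text
time: 39.57
ee_pos: [540.1, -64.3, 124.7]
orientation: [-3.14, 0.001, 1.399]
wrist_force: [-0.6, 0.1, -1.5]
opening: 62.9
gripper_force: 66.0
```

Request:
apply_moves([
  [0, 0, -0.002, 0, 1],
  [0, 0, -0.004, 0, 1],
  [0, 0, -0.006, 0, 1],
  [0, 0, -0.0075, 0, 1],
  [0, 0, -0.009, 0, 1],
  [0, 0, -0.01, 0, 1],
  [0, 0, -0.0105, 0, 1],
  [0, 0, -0.0105, 0, 1],
  [0, 0, -0.0105, 0, 1],
  [0, 0, -0.0105, 0, 1],
])

```text
time: 40.4
ee_pos: [540.8, -63.2, 118.0]
orientation: [3.14, -0.002, 1.401]
wrist_force: [-4.4, 1.5, 16.1]
opening: 62.9
gripper_force: 67.5
```

Request:
apply_moves([
  [0, 0, 0, 0, 0.3],
  [0, 0, 0, 0, 0.1],
  [0, 0, 0, 0, -0.2],
  [0, 0, 0, 0, -0.5],
  [0, 0, 0, 0, -0.8],
  [0, 0, 0, 0, -1],
  [0, 0, 0, 0, -1],
  [0, 0, 0.005, 0, -1],
  [0, 0, 0.015, 0, -1],
  [0, 0, 0.035, 0, -1],
])

```text
time: 41.23
ee_pos: [539.1, -62.9, 149.1]
orientation: [-3.137, 0.0, 1.401]
wrist_force: [0.5, -0.4, -0.3]
opening: 85.5
gripper_force: 0.0
```

Request:
apply_moves([
  [0, 0, 0.03, 0, -1],
  [0, 0, 0.06, 0, -1],
  [0, -0.005, 0.09, 0, -1],
  [0, -0.03, 0.1, 0, -1],
  [0, -0.06, 0.1, 0, -1],
  [0, -0.1, 0.1, 0, -1],
  [0, -0.14, 0.1, 0, -1],
  [0, -0.18, 0.1, 0, -1],
  [0, -0.2, 0.1, 0, -1],
  [0, -0.2, 0.1, 0, -1],
])

```text
time: 42.07
ee_pos: [538.1, -271.1, 251.3]
orientation: [3.14, 0.006, 1.39]
wrist_force: [-0.7, -0.6, 0.3]
opening: 85.4
gripper_force: 0.0
```

```bash
python3 look.py 4 "dict(blue=(567,291,65),white=(608.5,-16,79),red=(540,-63,134),green=(559.5,52,134))"
```

```text
top blue [565.9 292.4  30.7 255.   64. ]
top white [608.4 -16.6  30.  204.   78.3]
top red [539.4 -64.   31.8 943.  134. ]
top green [558.7  50.5  31.7 935.  134. ]
scene blue [567.8 291.3  31.2 249.   63.7]
scene white [608.9 -14.   31.1 204.   77.7]
scene red [540.7 -62.9  32.7 543.  134.2]
scene green [560.   51.1  32.7 648.  134.1]
```

View pics/top4.png

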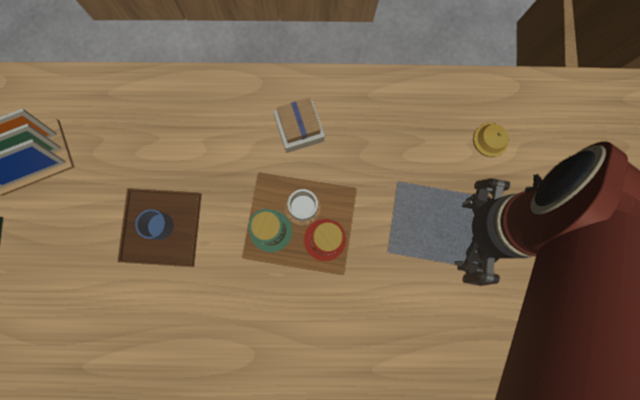

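The picture shows the white cup at (303,206) on the cork coaster. Both tins are back on their coasters at (265,226) and (327,237), the blue cup is in the tray at (152,225), and the boxes have not moved at (299,123).

```bash
python3 -c "
from plant import manip
print(manip.job_done())"
```

```text
the job is handed in; nothing more can be done
None
```

The job is handed in at about 42 s of the 141 s allowed: the blue cup is in the tray, the white cup is on the cork coaster, both tins are back on their own coasters within about 2 mm of where they started, and the gift boxes were not touched.

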